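Check the freewheel of the blue eye's turntable

TASK

Check the freewheel of the turntable that carries the blue glass eye: take the black knob of its lever and swing it clockwise (seen from above) all the way to its stop, where it should run loose and leave the eye standing still. Then swing the same knob counter-clockwise all the way to the other stop, so that the freewheel grips and carries the eye round with it, and let go. Leave the lever of the turntable with the amber eye as it is.

Things in the scene. Friction and masses are not known exactly. Their poses are not given: they have to be found in the camera images.
- blue_table: Fixed ratchet turntable: dark foot 200 mm wide, 20 mm high; toothed steel wheel (154 mm wide, to 46 mm up) under a cobalt-blue glass eye disc (128 mm wide, top 57 mm up). Origin: on the vertical axle at bench level, z up. Its lever turns about the axle; in its middle it points along this frame's -x, roughly to the robot, and swings 0.6 rad either way to stops. Its place varies.
- blue_knob (a point): Centre of the round upright black knob (20 mm across, 45 mm tall, 60 to 105 mm above the bench) on the blue turntable's lever, 140 mm from the axle. Moves on a level arc. Clockwise from above (to the table's +y) it clicks loose at 1 N; counter-clockwise (to -y) it grips and turns the eye at 4 to 6 N, after up to 12 degrees of lost motion. Lever and eye stay where left.
- blue_mark (a point): Top of the small white peg (12 mm across, 5 mm above the glass) near the rim of the blue eye disc, 52 mm from the axle and 59 mm above the bench; it turns with the eye and shows how far it has turned.
- amber_knob (a point): Centre of the same black knob on the lever of the other, like turntable, the one with the amber eye: leave it where it is.

How it is judged:
On the way:
1. the blue turntable's knob is swung clockwise, at least 52 mm to the table's +y side (within 12 degrees of the stop), with the white mark within 10 mm of its start (y of blue_knob in the frame of blue_table above 0.052 m and distance of blue_mark from where it was at the start of the episode below 0.01 m), for 0.1 s.
At the end, for the whole second after the job is handed in: The blue turntable's knob is back at its counter-clockwise stop (at least 52 mm to the -y side of the middle position, within about 12 degrees of the stop), the white mark has been carried more than 22 mm from where it started, and the amber knob is within 15 mm of where it was (y of blue_knob in the frame of blue_table below -0.052 m and distance of blue_mark from where it was at the start of the episode above 0.022 m and distance of amber_knob from where it was at the start of the episode below 0.015 m); the robot touches nothing.
It fails at once if the amber turntable's knob is moved by more than 15 mm (distance of amber_knob from where it was at the start of the episode above 0.015 m).
It also fails if it takes over 38 s, if anything falls off the work surface, if the arm or the gripper's body presses on something with over 40 N, if the wrist force passes 120 N, or if a joint passes its speed limit or range.

ROBOT

A 6-joint arm with a two-finger parallel gripper is mounted at the origin on the work surface. World frame = base frame: x ahead of the robot, y to its left, z up, the work surface at z = 0. Lengths are in m, angles in rad, forces in N, time in s.
With the tool pointing down it reaches from about 0.275 to 0.975 m from the base axis. Payload 8.4 kg.
Tool frame: the origin (TCP) lies midway between the tips of the shut fingers; the grasp point (between the pads) lies 19 mm behind it (robot.hold_point_z is the distance from the TCP to the grasp point, in m); z points along the fingers, y is the direction in which the jaws open and shut (so a half turn about z gives the same grasp; the last joint's range is limited). The gripper opens to 92 mm and grips with 3 to 60 N. Pads are 20 mm wide; open, the fingers measure 128 mm over their backs; the gripper's body (75 mm by 189 mm) begins 69 mm behind the grasp point.
Start: joints at [1.113, 0.353, 1.633, -0, 1.155, -0.002], TCP at [0.275, 0.561, 0.19] pointing down, gripper open.
Joint ranges: [-2.63, 2.63], [-0.92, 2.1], [0.06, 2.66], [-1.3, 4.44], [0, 2.69], [-3.02, 3.02]. Speed limits (rad/s): [2.22, 2.22, 2.79, 3.14, 3.14, 3.14].

INTERFACE

Orientations are given as a unit quaternion [x, y, z, w].
In Python, from rig import robot gives the robot as it stands. The module is installed in compiled form; this text tells all that it offers.
- The arm moves only by the tool drive_tool, never from a script. Its argument "rows" is a list of rows, each a list of 4 numbers: the shift along the tool's x, y, z normalised to -1 to 1, where 1 is 0.02 m, then the turn about the tool's z normalised to -1 to 1, where 1 is 5 degrees. In form: [[x, y, z, spin], ...]. A call has 1 to 20 rows; each row shifts and turns the commanded pose from where the row before left it, along the tool's axes as they then stand; what a row does not reach is not made up. A row lasts 1/8 s, in which the tool goes at most 62.5 mm and 10.7 degrees, less where a joint would pass 70% of its speed; a pose out of reach is approached as far as the arm can. A call with a number of a shift or a turn outside -1 to 1 is refused whole. A call with a gripper value outside its range is refused whole. "hand" is the gripper's target within -1 to 1 (shut at 1, half-way at 0, fully open at -1), set as the call begins (left out, the last holds). The fingers move at their own pace and stop on an object; "squeeze" is the grip in N (left out, the last holds). Time passes only in rows, so rows that do not move let the fingers close. It gives the time, the measured TCP pose, the force and the opening at its end, in the units of the state.
- robot.get_state(): the state, without advancing time (a new reading comes with each control period).
- robot.capture(name): name is "scene" or "side" or "wrist"; returns a dict with "img" (400x640x3 uint8, blue, green, red), "camera_matrix" (3x3 intrinsics, pixels), "view" (4x4, takes a point from world to camera coordinates); the wrist camera has in their place "T_tool_cam" (4x4, takes a point from camera to tool coordinates, whose origin is the TCP and whose axes are the flange's). Camera axes: x right, y down, z forward; pixel columns grow to the right and rows downward; lengths in m; the calibration is good to about 2 mm. A picture is of the moment at which its call begins: read the wrist's pose just before it. There is no depth.
- robot.sign_off(): hands the job in, once; it reports no verdict.
The state is a dict: "clock": time; "joint_positions": joint angles; "joint_vel": joint speeds; "effort": joint torques, N m; "ee_pos": TCP position; "eef_rot": TCP orientation; "contact_force": force on the tool from outside, world axes, zero at the start; "torque": the same for the moment, N m; "opening": finger opening in m.
Only numpy, scipy, OpenCV 4.12 (cv2) and the standard library are available. Lean on these libraries where they do the work, as an engineer would, in place of code of your own. Each camera call takes 0.05 s, during which the arm holds its last target. There are 200 camera calls.

## Working session

There is one attempt and no reset: what is moved stays moved. The work goes in short steps, Python scripts to look and compute and a tool call to move; the robot and the scene stay as the last step left them, time stands still between calls to the robot, and variables do not carry over. Pictures are saved under pics/ and viewed, about 8 in all and at most 12, crops included, and the job is handed in when it is done.

Besides the shell and the picture viewer there is one more tool, called after ">>>" as name(argument=value, ...) on one line, values as JSON. drive_tool: Moves the arm, as the interface text tells. Scaled input: -1 to 1 covers 0.02 m each way for a shift and 5 degrees each way for a turn. Its arguments: {"type":"object","properties":{"rows":{"type":"array","items":{"type":"array","items":{"type":"number"}}},"hand":{"type":"number"},"squeeze":{"type":"number"}},"required":["rows"]}

```bash
mkdir -p pics; python3 - <<'E'
from rig import robot
import cv2,numpy as np,pickle
s=robot.get_state();print(s['clock'],s['ee_pos'],s['eef_rot'],s['opening'],robot.hold_point_z)
d={}
for n in ("scene","side"):
    d[n]=robot.capture(n);cv2.imwrite(f'pics/{n}0.png',d[n]['img'])
    print(n,d[n]['camera_matrix'].tolist(),np.round(d[n]['view'],3).tolist())
pickle.dump(d,open('d0.pkl','wb'))
E
```

```text
0.0 [0.2748609  0.56070393 0.18935879] [ 2.25919485e-01  9.74145719e-01 -6.90362803e-04 -1.66347669e-04] 0.0918037460641023 0.0187
scene [[433.03050838793735, 0.0, 320.26154606329413], [0.0, 433.03050838793735, 191.08267979147877], [0.0, 0.0, 1.0]] [[-0.469, 0.883, 0.008, 0.288], [0.559, 0.303, -0.772, -0.264], [-0.684, -0.357, -0.636, 1.363], [0.0, 0.0, 0.0, 1.0]]
side [[455.39052108369225, 0.0, 317.2343989591714], [0.0, 455.39052108369225, 192.4859962328732], [0.0, 0.0, 1.0]] [[0.85, -0.527, 0.016, -0.497], [-0.283, -0.48, -0.831, 0.226], [0.445, 0.701, -0.557, 0.722], [0.0, 0.0, 0.0, 1.0]]
```

View pics/scene0.png

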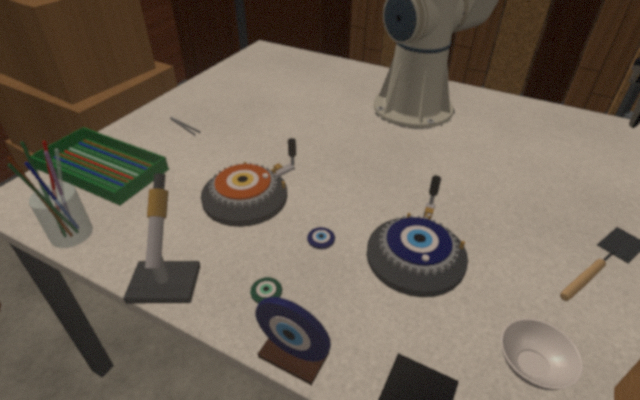

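View pics/side0.png

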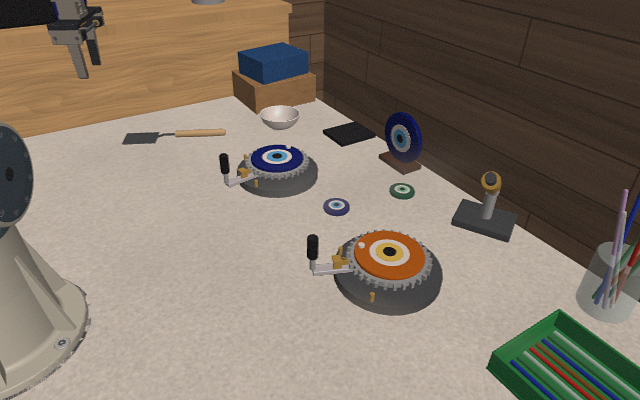

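The scene picture shows the blue eye at (420,238), its knob at (434,186) and its peg at (425,257). In the side picture they are at (277,156), (224,164) and (289,147). The amber knob is at (292,147) in the scene view and (313,247) in the side view. Next I triangulate these points and refine them on zoomed crops.

```bash
cat > h.py <<'E'
import numpy as np,cv2,pickle
def tri(d,a,b):
    P=[d[n]['camera_matrix']@d[n]['view'][:3] for n in ('scene','side')]
    X=cv2.triangulatePoints(P[0],P[1],np.float64(a).reshape(2,1),np.float64(b).reshape(2,1)).ravel();X=X[:3]/X[3]
    e=[]
    for p,u in zip(P,(a,b)):
        q=p@np.r_[X,1];e.append(np.linalg.norm(q[:2]/q[2]-u))
    return X,e
def ray(c,uv,z):
    K,V=c['camera_matrix'],c['view'];R,t=V[:3,:3],V[:3,3]
    o=-R.T@t;r=R.T@np.linalg.solve(K,np.r_[uv,1]);return o+r*(z-o[2])/r[2]
E
python3 - <<'E'
from h import *
d=pickle.load(open('d0.pkl','rb'))
for n,a,b,z in [('eye',(420,238),(277,156),.057),('knob',(434,186),(224,164),.0825),('mark',(425,257),(289,147),.059),('amber',(292,147),(313,247),.0825),('ambeye',(243,180),(390,252),.057)]:
    X,e=tri(d,a,b);print(n,X.round(4),np.round(e,1),ray(d['scene'],a,z).round(4),ray(d['side'],b,z).round(4))
def blob(im,x0,x1,y0,y1,f):
    c=im[y0:y1,x0:x1].astype(int);m=f(c).astype(np.uint8);k,l,s,ce=cv2.connectedComponentsWithStats(m);i=1+s[1:,4].argmax();return ce[i]+[x0,y0],s[i]
for n,(kx,ky) in {'scene':(434,186),'side':(224,164)}.items():
    print(n,blob(d[n]['img'],kx-15,kx+15,ky-18,ky+18,lambda c:c.max(2)<60))
S=d['scene']['img'][160:300,350:480];T=d['side']['img'][130:210,200:330]
cv2.imwrite('pics/c1.png',np.vstack([cv2.resize(S,None,fx=3,fy=3),cv2.resize(T[:,:],(390,170)) if 0 else np.zeros((0,390,3),np.uint8)]) )
A=cv2.resize(S,(390,420));B=cv2.resize(T,(390,240));B=np.vstack([B,np.zeros((180,390,3),np.uint8)])
cv2.imwrite('pics/c1.png',np.hstack([A,B]))
E
```

```text
eye [0.598  0.2096 0.0545] [0.6 0.5] [0.5991 0.2106 0.057 ] [0.5962 0.2041 0.057 ]
knob [0.4585 0.1929 0.0807] [0.1 0.1] [0.4613 0.1931 0.0825] [0.4574 0.1903 0.0825]
mark [0.6436 0.2331 0.0564] [1.  0.7] [0.644  0.2344 0.059 ] [0.6416 0.2264 0.059 ]
amber [ 0.4801 -0.1503  0.0828] [0.6 0.8] [ 0.4781 -0.1498  0.0825] [ 0.4809 -0.1513  0.0825]
ambeye [ 0.6104 -0.2034  0.0526] [0.8 0.9] [ 0.6135 -0.1986  0.057 ] [ 0.6078 -0.2082  0.057 ]
scene (array([434.4214876 , 185.42975207]), array([ 11,   9,  10,  19, 121], dtype=int32))
side (array([223.91139241, 163.39240506]), array([ 10,   7,  10,  21, 158], dtype=int32))
```

View pics/c1.png

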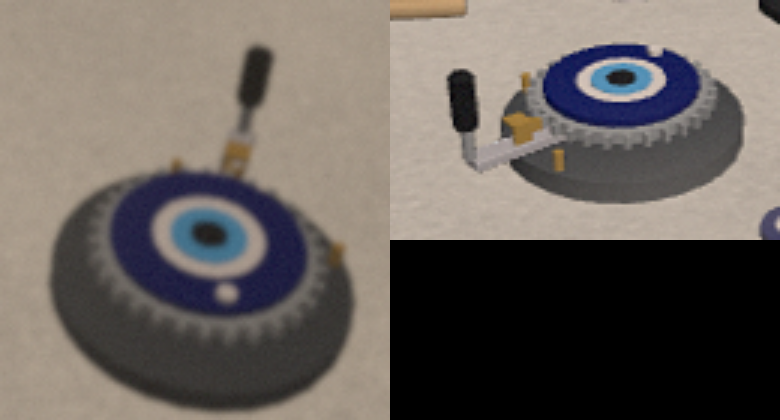

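The crop shows the lever near one of two brass stop pegs. They are at scene (409,215) and (462,245), and in the side view at (256,183) and (246,157). These give the table's frame.

```bash
python3 - <<'E'
from h import *
d=pickle.load(open('d0.pkl','rb'))
A,e=tri(d,(408.7,215),(256,183.3));B,e2=tri(d,(462,244.7),(245.7,156.7))
K,e3=tri(d,(434.4,185.4),(223.9,163.4));C,e4=tri(d,(350+210/3,160+234/3),(200+231/3,130+77/3))
M,e5=tri(d,(350+227/3,160+292/3),(200+265/3,130+50/3))
print(A,e,B,e2);print(K,e3,C,e4,M,e5)
for n,P in zip('ABKM',(A,B,K,M)):
    v=P-C;print(n,np.hypot(*v[:2]).round(4),np.degrees(np.arctan2(-v[1],-v[0])).round(1))
E
```

```text
[0.5172378  0.1620483  0.02871557] [np.float64(0.8114942886874706), np.float64(0.6867185452313743)] [0.54879322 0.28575479 0.02897505] [np.float64(0.11884385053253889), np.float64(0.0853453024032089)]
[0.45836485 0.19325425 0.08219642] [np.float64(0.03922149668921011), np.float64(0.03416376951562478)] [0.59833269 0.20982368 0.05511383] [np.float64(0.5137458022626482), np.float64(0.3735296665226522)] [0.64313165 0.2347091  0.05637955] [np.float64(0.6822215285956148), np.float64(0.45701662857559816)]
A 0.0941 30.5
B 0.0907 -56.9
K 0.1409 6.8
M 0.0512 -150.9
```

The table's middle direction is at β≈-13° and the stops are at about -48° (clockwise) and +21° (counter-clockwise). The knob is at β≈+7°. I'll move above the knob and then turn the jaws to lie along the tangent.

>>> drive_tool(rows=[[-0.82,-0.62,0,0],[-0.82,-0.62,0,0],[-0.82,-0.62,0,0],[-0.82,-0.62,0,0],[-0.82,-0.62,0,0],[-0.82,-0.62,0,0],[-0.82,-0.62,0,0],[-0.82,-0.62,0,0],[-0.82,-0.62,0,0],[-0.82,-0.62,0,0],[-0.82,-0.62,0,0],[-0.82,-0.62,0,0],[-0.82,-0.62,0,0],[-0.82,-0.62,0,0],[-0.82,-0.62,0,0],[-0.82,-0.62,0,0],[-0.82,-0.62,0,0],[-0.82,-0.62,0,0],[-0.82,-0.62,0,0],[-0.82,-0.62,0,0]], hand=-1)

```text
clock: 2.6
ee_pos: [0.4609, 0.1928, 0.1901]
eef_rot: [0.226, 0.974, 0.0, 0.0]
contact_force: [-0.2, 0.6, 0.1]
opening: 0.0923
```

>>> drive_tool(rows=[[0,0,0,-0.94],[0,0,0,-0.94],[0,0,0,-0.94],[0,0,0,-0.94],[0,0,0,-0.94],[0,0,0,-0.94],[0,0,0,-0.94],[0,0,0,0]])

```text
clock: 3.6
ee_pos: [0.4606, 0.1936, 0.1901]
eef_rot: [-0.059, 0.998, 0.0, 0.0]
contact_force: [-0.9, -0.5, 0.0]
opening: 0.092
```

```bash
cat >> h.py <<'E'
from scipy.spatial.transform import Rotation as Ro
C0=np.array([.5983,.2098])
def rep(s):
    p=s['ee_pos'];R=Ro.from_quat(s['eef_rot']).as_matrix();v=p[:2]-C0
    print('t',round(s['clock'],2),'p',np.round(p,4),'yaw_y',np.degrees(np.arctan2(R[1,1],R[0,1])).round(1),'F',np.round(s['contact_force'],1),'op',round(s['opening'],4),'r',np.hypot(*v).round(4),'beta',np.degrees(np.arctan2(-v[1],-v[0])).round(1));return p,R
E
python3 - <<'E'
from h import *
from rig import robot
p,R=rep(robot.get_state());w=robot.capture('wrist');cv2.imwrite('pics/w1.png',w['img'])
pickle.dump((p,R,w),open('w1.pkl','wb'));print(np.round(w['T_tool_cam'],3).tolist())
T=np.eye(4);T[:3,:3]=R;T[:3,3]=p;T=np.linalg.inv(T@w['T_tool_cam'])
for X in ([.4584,.1933,.0822],[.4584,.1933,.105],[.5983,.2098,.057],[.643,.235,.059]):
    q=w['camera_matrix']@(T@np.r_[X,1])[:3];print(X,(q[:2]/q[2]).round(1))
E
```

```text
t 3.6 p [0.4606 0.1936 0.1901] yaw_y 96.7 F [-0.9 -0.5  0. ] op 0.092 r 0.1387 beta 6.7
[[0.0, -0.963, -0.27, 0.076], [1.0, 0.0, 0.0, 0.001], [-0.0, -0.27, 0.963, -0.195], [0.0, 0.0, 0.0, 1.0]]
[0.4584, 0.1933, 0.0822] [315.2 187. ]
[0.4584, 0.1933, 0.105] [315.1 193.5]
[0.5983, 0.2098, 0.057] [315.2 308.3]
[0.643, 0.235, 0.059] [333.  346.7]
```

View pics/w1.png

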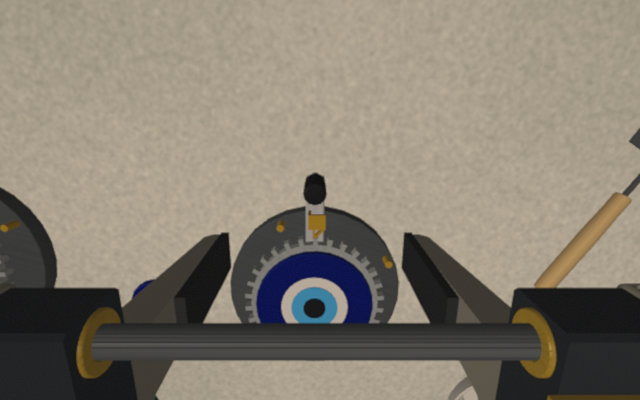

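The wrist view shows the knob at (315,187) and the pupil at (314,308), both where predicted. I'll descend and grip.

>>> drive_tool(rows=[[0.1,0,0.9,0],[0,0,0.9,0],[0,0,0.9,0],[0,0,0.9,0],[0,0,0.9,0],[0,0,0.9,0],[0,0,0.8,0],[0,0,0,0]])

```text
clock: 4.65
ee_pos: [0.4577, 0.1934, 0.0651]
eef_rot: [-0.059, 0.998, -0.0, -0.001]
contact_force: [0.2, 0.3, -0.6]
opening: 0.0918
```

>>> drive_tool(rows=[[0,0,0,0],[0,0,0,0],[0,0,0,0],[0,0,0,0],[0,0,0,0],[0,0,0,0],[0,0,0,0],[0,0,0,0]], hand=1, squeeze=12)

```text
clock: 5.65
ee_pos: [0.4584, 0.1938, 0.0661]
eef_rot: [-0.059, 0.998, -0.0, -0.0]
contact_force: [-0.3, -0.1, 0.5]
opening: 0.0196
```

The knob is held, with the opening at 20 mm. I'll swing it clockwise by 45° first.

>>> drive_tool(rows=[[-0.007,0.305,0,0.5],[-0.007,0.305,0,0.5],[-0.007,0.305,0,0.5],[-0.007,0.305,0,0.5],[-0.007,0.305,0,0.5],[-0.007,0.305,0,0.5],[-0.007,0.305,0,0.5],[-0.007,0.305,0,0.5],[-0.007,0.305,0,0.5],[-0.007,0.305,0,0.5],[-0.007,0.305,0,0.5],[-0.007,0.305,0,0.5],[-0.007,0.305,0,0.5],[-0.007,0.305,0,0.5],[-0.007,0.305,0,0.5],[-0.007,0.305,0,0.5],[-0.007,0.305,0,0.5],[-0.007,0.305,0,0.5],[0,0,0,0]])

```text
clock: 8.02
ee_pos: [0.4892, 0.2966, 0.0661]
eef_rot: [0.327, 0.945, 0.0, 0.001]
contact_force: [5.2, -4.1, -1.6]
opening: 0.0192
```

```bash
python3 - <<'E'
from h import *
from rig import robot
rep(robot.get_state())
d={n:robot.capture(n) for n in('scene','side')};pickle.dump(d,open('d1.pkl','wb'))
A=cv2.resize(d['scene']['img'][150:300,340:490],(400,400));B=cv2.resize(d['side']['img'][110:220,190:340],(400,293));B=np.vstack([B,np.zeros((107,400,3),np.uint8)])
cv2.imwrite('pics/c2.png',np.hstack([A,B]))
E
```

```text
t 8.03 p [0.4892 0.2966 0.0661] yaw_y 51.8 F [ 5.2 -4.1 -1.6] op 0.0192 r 0.1394 beta -38.5
```

View pics/c2.png

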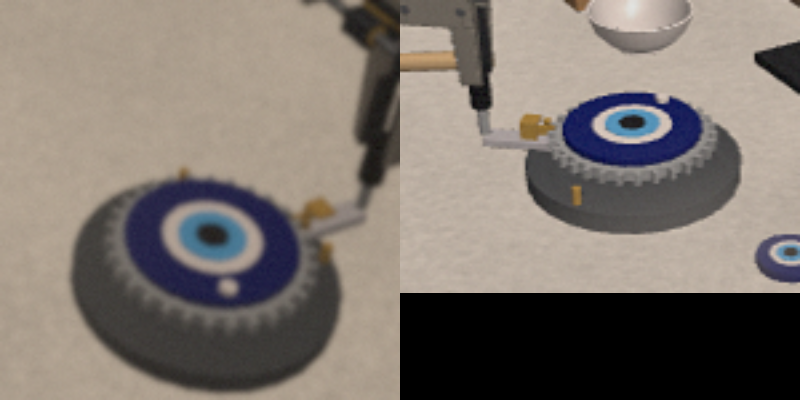

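The lever is close to the clockwise stop. The white mark is at scene (425.5,258), where it was at the start. I'll move the last few degrees and watch the force.

>>> drive_tool(rows=[[-0.007,0.305,0,0.5],[-0.007,0.305,0,0.5],[0,0,0,0]])

```text
clock: 8.5
ee_pos: [0.4972, 0.3057, 0.0661]
eef_rot: [0.368, 0.93, 0.0, 0.001]
contact_force: [5.7, -4.6, -1.1]
opening: 0.0194
```

>>> drive_tool(rows=[[-0.003,0.18,0,0.3],[-0.003,0.12,0,0.2],[0,0,0,0]])

```text
clock: 8.88
ee_pos: [0.5013, 0.3096, 0.0661]
eef_rot: [0.388, 0.922, -0.0, 0.001]
contact_force: [5.7, -5.5, -1.9]
opening: 0.0196
```

```bash
python3 - <<'E'
from h import *
from rig import robot
rep(robot.get_state())
E
```

```text
t 8.88 p [0.5013 0.3096 0.0661] yaw_y 44.3 F [ 5.7 -5.5 -1.9] op 0.0196 r 0.1392 beta -45.8
```

The tangential force is about 0, so the lever is not at the stop yet. I'll ease the slight radial pull and continue.

>>> drive_tool(rows=[[-0.05,0.12,0,0.2],[-0.05,0.12,0,0.2],[0,0,0,0]])

```text
clock: 9.25
ee_pos: [0.5033, 0.3113, 0.0659]
eef_rot: [0.405, 0.914, -0.002, -0.001]
contact_force: [-4.3, -5.3, 5.8]
opening: 0.0194
```

>>> drive_tool(rows=[[0,0.12,0,0.2],[0,0.06,0,0.1],[0,0,0,0]])

```text
clock: 9.62
ee_pos: [0.5034, 0.3112, 0.0657]
eef_rot: [0.416, 0.909, -0.005, -0.002]
contact_force: [-11.4, -13.9, 15.8]
opening: 0.0195
```

```bash
python3 - <<'E'
from h import *
from rig import robot
rep(robot.get_state())
E
```

```text
t 9.62 p [0.5034 0.3112 0.0657] yaw_y 40.8 F [-11.4 -13.9  15.8] op 0.0195 r 0.1389 beta -46.9
```

The stop is reached, with 17 N along the tangent at β=-46.9°. I'll check the mark and then swing counter-clockwise.

```bash
cat >> h.py <<'E'
def mark(d):
    a=[]
    for n,(x0,x1,y0,y1) in {'scene':(385,460,212,275),'side':(245,315,138,185)}.items():
        im=d[n]['img'][y0:y1,x0:x1].astype(int);m=((im.min(2)>110)&(im.max(2)-im.min(2)<70)).astype(np.uint8)
        k,l,s,ce=cv2.connectedComponentsWithStats(m)
        a.append([(np.round(ce[i]+[x0,y0],1).tolist(),int(s[i,4])) for i in range(1,k) if 8<=s[i,4]<80])
    return a
E
python3 - <<'E'
from h import *
from rig import robot
d={n:robot.capture(n) for n in('scene','side')};pickle.dump(d,open('d2.pkl','wb'))
for f in ('d0','d1','d2'): print(f,mark(pickle.load(open(f+'.pkl','rb'))))
E
```

```text
d0 [[([425.2, 257.0], 25)], []]
d1 [[([458.1, 234.6], 11), ([425.3, 257.0], 26)], []]
d2 [[([425.2, 257.0], 25)], []]
```

>>> drive_tool(rows=[[-0.007,-0.305,0,-0.5],[-0.007,-0.305,0,-0.5],[-0.007,-0.305,0,-0.5],[-0.007,-0.305,0,-0.5],[-0.007,-0.305,0,-0.5],[-0.007,-0.305,0,-0.5],[-0.007,-0.305,0,-0.5],[-0.007,-0.305,0,-0.5],[-0.007,-0.305,0,-0.5],[-0.007,-0.305,0,-0.5],[0,0,0,0]])

```text
clock: 11.1
ee_pos: [0.4708, 0.2663, 0.066]
eef_rot: [0.21, 0.978, 0.0, -0.0]
contact_force: [-0.9, 1.4, -1.0]
opening: 0.0193
```

```bash
python3 - <<'E'
from h import *
from rig import robot
rep(robot.get_state())
d={n:robot.capture(n) for n in('scene','side')};print(mark(d))
E
```

```text
t 11.1 p [0.4708 0.2663 0.066 ] yaw_y 65.7 F [-0.9  1.4 -1. ] op 0.0193 r 0.1395 beta -23.9
[[([456.8, 232.1], 52), ([434.6, 255.2], 25)], []]
```

The mark stayed at (425.2,257.0) through the whole clockwise swing. It is now being carried and is at (434.6,255.2). Continuing counter-clockwise.

>>> drive_tool(rows=[[-0.007,-0.305,0,-0.5],[-0.007,-0.305,0,-0.5],[-0.007,-0.305,0,-0.5],[-0.007,-0.305,0,-0.5],[-0.007,-0.305,0,-0.5],[-0.007,-0.305,0,-0.5],[-0.007,-0.305,0,-0.5],[-0.007,-0.305,0,-0.5],[-0.007,-0.305,0,-0.5],[-0.007,-0.305,0,-0.5],[-0.007,-0.305,0,-0.5],[-0.007,-0.305,0,-0.5],[-0.007,-0.305,0,-0.5],[-0.007,-0.305,0,-0.5],[-0.007,-0.305,0,-0.5],[-0.007,-0.305,0,-0.5],[0,0,0,0]])

```text
clock: 13.32
ee_pos: [0.4631, 0.1703, 0.0659]
eef_rot: [-0.137, 0.991, -0.0, -0.001]
contact_force: [-5.7, -0.9, 2.7]
opening: 0.0194
```

>>> drive_tool(rows=[[-0.003,-0.18,0,-0.3],[-0.003,-0.12,0,-0.2],[0,0,0,0]])

```text
clock: 13.7
ee_pos: [0.4648, 0.1648, 0.0659]
eef_rot: [-0.158, 0.987, -0.0, -0.001]
contact_force: [-6.1, 0.5, 4.2]
opening: 0.0193
```

```bash
python3 - <<'E'
from h import *
from rig import robot
rep(robot.get_state())
E
```

```text
t 13.7 p [0.4648 0.1648 0.0659] yaw_y 108.2 F [-6.1  0.5  4.2] op 0.0193 r 0.1409 beta 18.6
```

>>> drive_tool(rows=[[0.02,-0.12,0,-0.2],[0.02,-0.12,0,-0.2],[0,0,0,0]])

```text
clock: 14.08
ee_pos: [0.4664, 0.1602, 0.0659]
eef_rot: [-0.176, 0.984, -0.0, -0.0]
contact_force: [-4.5, 2.0, -0.1]
opening: 0.0194
```

>>> drive_tool(rows=[[0.02,-0.12,0,-0.2],[0,-0.08,0,-0.1],[0,0,0,0]])

```text
clock: 14.45
ee_pos: [0.4678, 0.1567, 0.0659]
eef_rot: [-0.189, 0.982, 0.0, -0.0]
contact_force: [-3.9, 5.3, -2.5]
opening: 0.0198
```

```bash
python3 - <<'E'
from h import *
from rig import robot
rep(robot.get_state())
E
```

```text
t 14.45 p [0.4678 0.1567 0.0659] yaw_y 111.8 F [-3.9  5.3 -2.5] op 0.0198 r 0.141 beta 22.2
```

>>> drive_tool(rows=[[0,-0.12,0,-0.2],[0,-0.06,0,-0.1],[0,0,0,0]])

```text
clock: 14.82
ee_pos: [0.4684, 0.1559, 0.0659]
eef_rot: [-0.201, 0.98, 0.002, -0.0]
contact_force: [-9.1, 21.7, -4.3]
opening: 0.0207
```

```bash
python3 - <<'E'
from h import *
from rig import robot
rep(robot.get_state())
E
```

```text
t 14.82 p [0.4684 0.1559 0.0659] yaw_y 113.2 F [-9.1 21.7 -4.3] op 0.0207 r 0.1407 beta 22.5
```

The counter-clockwise stop is reached, with 23 N along the tangent at β=22.5°. I'll relax, open and rise.

>>> drive_tool(rows=[[0,0.12,0,0],[0,0,0,0]])

```text
clock: 15.08
ee_pos: [0.468, 0.1567, 0.0659]
eef_rot: [-0.201, 0.98, 0.001, 0.0]
contact_force: [-5.1, 11.8, -3.0]
opening: 0.0197
```

>>> drive_tool(rows=[[0,0,0,0],[0,0,0,0],[0,0,0,0],[0,0,0,0],[0,0,0,0],[0,0,0,0]], hand=-0.2)

```text
clock: 15.82
ee_pos: [0.4684, 0.1551, 0.0661]
eef_rot: [-0.202, 0.979, -0.0, 0.0]
contact_force: [0.0, -0.8, -0.2]
opening: 0.0552
```

>>> drive_tool(rows=[[0,0,-0.5,0],[0,0,-0.9,0],[0,0,-0.9,0],[0,0,-0.9,0],[0,0,-0.9,0],[0,0,-0.9,0],[0,0,-0.9,0],[0,0,-0.9,0],[0,0,0,0],[0,0,0,0]])

```text
clock: 17.08
ee_pos: [0.468, 0.1551, 0.2018]
eef_rot: [-0.202, 0.979, -0.0, -0.0]
contact_force: [0.4, -0.4, 0.2]
opening: 0.0551
```

```bash
python3 - <<'E'
from h import *
from rig import robot
rep(robot.get_state())
d={n:robot.capture(n) for n in('scene','side')};pickle.dump(d,open('d3.pkl','wb'));print(mark(d))
A=cv2.resize(d['scene']['img'][120:300,220:490],(480,320));B=cv2.resize(d['side']['img'][110:220,190:340],(320,235));B=np.vstack([B,np.zeros((85,320,3),np.uint8)])
cv2.imwrite('pics/c3.png',np.hstack([A,B]))
d0=pickle.load(open('d0.pkl','rb'))
for n,(x,y) in {'scene':(292,147),'side':(313,247)}.items():
    s=[q[n]['img'][y-20:y+20,x-15:x+15] for q in (d0,d)];print(n,'amber knob diff',cv2.phaseCorrelate(*[np.float64(i.mean(2)) for i in s]))
E
```

```text
t 17.07 p [0.468  0.1551 0.2018] yaw_y 113.3 F [ 0.4 -0.4  0.2] op 0.0551 r 0.1414 beta 22.8
[[([446.5, 244.0], 24)], [([248.6, 182.2], 38)]]
scene amber knob diff ((0.06893060139731766, 0.04982444953306597), 1.0212172238313537)
side amber knob diff ((-0.032693101215114595, -0.05657499123001486), 0.9836440799415033)
```

View pics/c3.png

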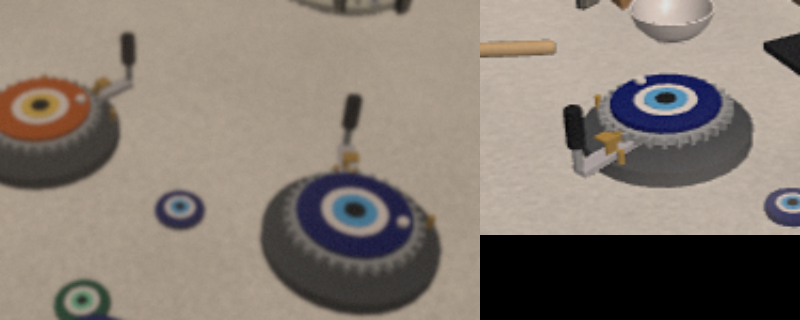

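The picture shows the gripper clear and the lever resting at the counter-clockwise stop peg. The white mark is at scene (446,244), well round from its start. I'll confirm the numbers and hand in.

```bash
python3 - <<'E'
from h import *
from rig import robot
d=pickle.load(open('d3.pkl','rb'));c=d['scene']
a,b=ray(c,(425.2,257),.059),ray(c,(446.5,244),.059);print('mark moved',np.linalg.norm(a-b))
K,e=tri(d,(220+352*.5625,120+112*.5625),(190+574*.469,110+128*.469)) if 0 else tri(d,(220+352*.5625,120+112*.5625),(190+(574-480)*.469,110+128*.468))
v=K[:2]-C0;print('knob',K,e,'beta',np.degrees(np.arctan2(-v[1],-v[0])))
if np.linalg.norm(a-b)>.03: robot.sign_off();print('signed off')
E
```

```text
mark moved 0.05754315568079965
knob [0.46715327 0.15897457 0.08108174] [np.float64(0.4497150892330025), np.float64(0.4023264399505168)] beta 21.183655620662485
the job is handed in; nothing more can be done
signed off
```

The freewheel check is done and handed in after about 17 s of the 38 s allowed; `sign_off` reports no verdict.

- **Clockwise swing:** I gripped the blue turntable's knob and swung it clockwise to its stop, where about 17 N built up along the arc. The white mark did not move: it sat at the same pixel within 0.1 px.
- **Counter-clockwise swing:** I swung the knob to the other stop, where about 23 N built up. The freewheel gripped and carried the mark about 58 mm from its start.
- **After letting go:** The knob stayed at about 34° from the middle on the -y side, against the 22° required. The gripper is clear above, with no contact force beyond about 0.5 N of noise.
- **Amber lever:** The knob's image shift was under 0.1 px in both cameras, so it has not moved.

One check did not work: my automatic mark detector found nothing in the side camera before the final picture. The check that the mark stood still, and the 58 mm, rest on the scene camera; the side picture taken late in the clockwise swing looked the same as at the start. No other check failed or disagreed.

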